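Shuttle a loaded vial carriage past its spring lock

ROBOT

A 7-joint arm with a two-finger parallel gripper is mounted at the origin on a cart in front of the work surface, level with it; the furniture and walls round the work are solid. World frame = base frame: x ahead of the robot, y to its left, z up, the work surface at z = 0. Lengths are in m, angles in rad, forces in N, time in s.
With the tool pointing down it reaches from about 0.425 to 0.925 m from the base axis. Payload 6.8 kg.
Tool frame: the origin (TCP) lies at the very end of the fingers, on their centre line; the grasp point (between the pads) lies 19 mm behind it; z points along the fingers, y is the line along which they close (so a half turn about z gives the same grasp; the last joint's range is limited). The gripper opens to 85 mm and grips with 20 to 120 N. Pads are 22 mm wide; open, the fingers measure 114 mm over their backs; the gripper's body (76 mm by 85 mm) begins 54 mm behind the grasp point. The pads swing forward as they close: fully open they stand 13 mm farther back than shut.
Start: joints at [-1.242, 0.477, 0.022, 1.555, -0.011, 1.109, -0.083], TCP at [0.286, 0.612, 0.231] pointing down, gripper open.
Joint ranges: [-2.96, 2.96], [-0.34, 2.1], [-1.41, 1.46], [0.24, 2.44], [-1.37, 4.51], [0.17, 1.92], [-2.96, 2.96]. Speed limits (rad/s): [2.39, 2.39, 3.14, 3.14, 3.14, 3.14, 3.14].

INTERFACE

Orientations are given as a rotation vector (axis times angle).
In Python, from bench import get_obs, viewer, r gives the robot as it stands. The module is installed in compiled form; this text tells all that it offers.
- The arm moves only by the tool play_rows, never from a script. Its argument "commands" is a list that holds one entry, the list of rows, each a list of 5 numbers: the gripper's target within -1 to 1 (shut at 1, half-way at 0, fully open at -1), then the shift along the tool's x, y, z scaled (see below), then the turn about the tool's z scaled (see below). A call has 1 to 12 rows; each row is the pose to reach, as a shift and turn from the pose commanded when the call began, along the tool's axes at that moment; what a row does not reach only later rows make up. The controller multiplies each number of a shift by 0.2 m and each number of a turn by pi/2 rad. A row lasts 1/12 s, in which the tool goes at most 41.7 mm and 7.16 degrees, less where a joint would pass 70% of its speed; a pose out of reach is approached as far as the arm can. A call with a number of a shift or a turn outside -1 to 1 is refused whole. A call with a gripper value outside its range is refused whole. The fingers move at their own pace and stop on an object; "grip_force" is the grip in N (left out, the last holds). Time passes only in rows, so rows that repeat a pose let the fingers close. It gives the time, the measured TCP pose, the force, the opening and the grip force at its end, in the units of the state.
- get_obs(): the state, without advancing time (a new reading comes with each control period).
- viewer.grab_frame(name): name is "scene" or "top" or "wrist"; returns a dict with "pixels" (400x640x3 uint8, red, green, blue), "fovy" (degrees; the focal length in pixels is half the picture's height over the tangent of half this angle, whatever the lens; pixels are square), "cx", "cy" (the principal point, pixels), "world_to_cam" (4x4, takes a point from world to camera coordinates); the wrist camera has in their place "hand_eye" (4x4, takes a point from camera to tool coordinates, whose origin is the TCP and whose axes are the flange's). Camera axes: x right, y up, looking along -z (the intrinsics and any distortion apply to the point x, -y, -z); pixel columns grow to the right and rows downward; lengths in m; the calibration is good to about 2 mm. A picture is of the moment at which its call begins: read the wrist's pose just before it. There is no depth.
- r.hand_in(): hands the job in; it is judged then, once.
Trained networks look in a picture, given as the dict that the camera call returned (one of the last four; its "shot" number tells which), for a name from the list of things; names that differ only in an ending like _2 or _b are one class to them, and where a whole thing is asked for, a point or a joint stands for the part that bears it (a point fixed in the world has none). Each returns a list of dicts, best first, with "score" (0 to 1); they miss things now and then, are a little off and sometimes report something else, mostly with a low value. They report only what shows in the picture. A call takes as long as a camera call.
- viewer.trace(picture, thing): "pixels" (400x640 bool, what is visible of it) and "rect" ([left, top, right, bottom] in pixels, round what is visible of it).
The state is a dict: "clock": time; "joints": joint angles; "qvel": joint speeds; "tau": joint torques, N m; "tcp_pos": TCP position; "orientation": TCP orientation; "contact_force": force on the tool from outside, world axes, zero at the start; "moment": the same for the moment, N m; "grip_width": finger opening in m; "gripper_force": force on a finger pad.
Only numpy, scipy, OpenCV 4.12 (cv2) and the standard library are available. Lean on these libraries where they do the work, as an engineer would, in place of code of your own. Each camera call takes 0.05 s, during which the arm holds its last target. There are 200 camera calls.

TASK

The vial carriage of the blue sampling stand is locked in its loading position by an orange spring button that stands up through a hole in the carriage. With a fingertip, press the button down until its top is well below the carriage plate and, while it is down, push the carriage along its rails towards the needle guide until the button springs up through the carriage's other hole and locks it; then take the hand clear. Leave the vials standing in the carriage untouched, and do not disturb the vial, cap tub and brass fitting lying beside the stand.

Things in the scene. Friction and masses are not known exactly. Their poses are not given: they have to be found in the camera images.
- stand: Blue base 298 x 124 mm, fixed, with two steel rails. Origin on the bench straight under the orange button; x is the way the carriage is pushed (towards the post), y across, z up, level. Spans x -95 to 203 mm. Rails at y +-47 to +-62 mm are 37 mm high. Ahead of the pressed button, under the carriage plate, nothing stands higher than 14 mm, so a fingertip can pass along there.
- needle_guide (a point): Lower end of the brass needle guide, 113 mm above the bench, at stand x 150 mm, y 0, over the sampling position. It hangs 23 mm tall, 19 mm across, on an arm from a post 146 mm high at stand x 192 mm.
- carriage (a joint): Travel of the carriage along stand x, m: 0 = loading position (start), 0.050 = sampling position where the lock springs in (2.5 mm play either way), 0.0515 = end stop. Needs 1.5 to 3 N with the button down; blocked after 2.5 mm with it up. The carriage is an aluminium plate 204 x 102 x 4 mm, underside 28 mm, top 32 mm above the bench.
- front_hole (a point): Centre, at the plate's top, of the carriage's lock hole through which the button stands at the start: 38 mm (along x) x 48 mm (along y), through the 4 mm plate. Moves with the carriage. A white nest block 38 x 91 mm, 58 mm high above the bench, centred 100 mm ahead of it, holds three vials.
- rear_hole (a point): Centre, at the plate's top, of the carriage's other lock hole, the same size, 50 mm behind the front hole (stand x -50 mm at the start). It must end over the button. Moves with the carriage.
- thumb_ledge (a point): Middle of the near face of the dark ledge along the far edge of the front hole, 36 mm above the bench: a bar 6 mm thick, 50 mm wide, top 40 mm above the bench, its face 20.5 mm ahead of the hole's centre (the hole's own edge: 19 mm). A finger in the hole pushes the carriage here. Moves with the carriage.
- lock_button (a joint): How far the spring button is pressed, m: 0 = up, top 37 mm above the bench (5 mm above the plate); 0.010 = clear of the plate, carriage free; 0.018 = hard bottom, top at 19 mm; hold it at about 0.014. Spring 3 N to start, 9 N at the bottom; springs back if let go. It does not travel along; after 5 mm of travel the plate keeps it down until the rear hole arrives.
- button_cap: The orange cap of the lock button, 33 mm (along stand x) x 42 mm (along y), moves straight up and down. Origin 31 mm below its top face, on the stand's vertical axis.
- button_top (a point): Centre of the button's top face.
- vial_crimper: Bench crimper, fixed, 185 x 130 mm, blue foot, with column, head and raised lever up to 502 mm high; stands left of the work. Origin under its foot. Not part of the job: bring the arm round it or above it.
- hs_vial_0: Headspace vial 23 mm across, 74 mm tall, with cap, standing in the carriage's nest block on the plate (32 mm above the bench). Origin under its foot.
- hs_vial_1: Second such vial in the nest block.
- hs_vial_2: Third such vial in the nest block.
- hs_vial_3: A like vial, 23 mm across and 74 mm tall, standing on the bench left of the stand; to be left alone. Origin under its foot.
- cap_tub: White tub of caps, 62 mm across, 35 mm high, on the bench right of the stand; to be left alone. Origin under its centre.
- brass_union: Brass fitting, 34 x 16 x 14 mm, lying on the bench right of the stand; to be left alone. Origin under its centre.

How it is judged:
On the way, in this order (a step that is already met when the one before it is completed fails the run):
1. a fingertip holds the button down, clear of the carriage, which is still in the loading position (value of joint lock_button above 0.0095 m and contact force between the fingers and button_cap above 2 N and value of joint carriage below 0.006 m), for 0.1 s.
2. the carriage is on its way over the button, which is still down (value of joint carriage between 0.012 and 0.045 m and value of joint lock_button above 0.0085 m).
At the end, for the whole second after the job is handed in: Carriage at rest in the sampling position (travel over 46 mm), lock button sprung up through its other hole (pressed under 2 mm); the three vials upright (0.15 rad) and seated in the nest (within 6 mm); the vial, tub and fitting beside the stand within 15 mm of where they were (value of joint carriage above 0.046 m and value of joint lock_button below 0.002 m and velocity of joint carriage below 0.01 m/s and angle between each of hs_vial_0, hs_vial_1, hs_vial_2's own z axis and vertical below 0.15 rad and x of each of hs_vial_0, hs_vial_1, hs_vial_2 in the frame of stand above 0.144 m and z of each of hs_vial_0, hs_vial_1, hs_vial_2 in the frame of stand below 0.038 m and linear speed of each of hs_vial_0, hs_vial_1, hs_vial_2 below 0.02 m/s and distance of each of hs_vial_3, cap_tub, brass_union from where it was at the start of the episode below 0.015 m); the robot touches nothing.
It fails at once if the robot touches a vial in the carriage (contact force between any of the fingers, the arm and hs_vial_0 above 0.5 N or contact force between any of the fingers, the arm and hs_vial_1 above 0.5 N or contact force between any of the fingers, the arm and hs_vial_2 above 0.5 N).
It fails at once if a vial in the carriage is lifted or tipped (z of any of hs_vial_0, hs_vial_1, hs_vial_2 in the frame of stand above 0.042 m or angle between any of hs_vial_0, hs_vial_1, hs_vial_2's own z axis and vertical above 0.3 rad).
It fails at once if a thing beside the stand is moved, knocked over or picked up (distance of any of hs_vial_3, cap_tub, brass_union from where it was at the start of the episode above 0.02 m or angle between hs_vial_3's own z axis and vertical above 0.4 rad).
It also fails if it takes over 38 s, if anything falls off the work surface, if the arm or the gripper's body presses on something with over 40 N, if the wrist force passes 120 N, or if a joint passes its speed limit or range.

## Working session

There is one attempt and no reset: what is moved stays moved. The work goes in short steps, Python scripts to look and compute and a tool call to move; the robot and the scene stay as the last step left them, time stands still between calls to the robot, and variables do not carry over. Pictures are saved under pics/ and viewed, at most 10 in all, crops included, and the job is handed in when it is done.

Besides the shell and the picture viewer there is one more tool, called after ">>>" as name([rows], argument=value, ...), one row to a line, values as JSON. play_rows: Moves the arm, as the interface text tells. Shifts and turns lie within -1 to 1; 1 stands for 0.2 m of shift or pi/2 rad of turn. Its arguments: {"type":"object","properties":{"commands":{"type":"array","items":{"type":"array","items":{"type":"array","items":{"type":"number","minimum":-1,"maximum":1}}}},"grip_force":{"type":"number"}},"required":["commands"]}

```bash
mkdir -p pics; python3 - <<'E'
from bench import get_obs, viewer, r
import cv2,numpy as np
o=get_obs(); print({k:np.round(v,3).tolist() for k,v in o.items()})
for n in("scene","top"):
    p=viewer.grab_frame(n); cv2.imwrite(f"pics/{n}0.png",p["pixels"][:,:,::-1])
    print(n,p["fovy"],p["cx"],p["cy"],np.round(p["world_to_cam"],3).tolist(),[k for k in p])
    for t in("button_cap","stand","vial_crimper","hs_vial_0","cap_tub","brass_union"):
        print(t,[(d["rect"],round(d["score"],2)) for d in viewer.trace(p,t)])
E
```

```text
{'clock': 0.0, 'joints': [-1.242, 0.478, 0.022, 1.556, -0.012, 1.109, -0.083], 'qvel': [-0.001, 0.0, -0.0, -0.0, 0.001, -0.0, -0.0], 'tau': [0.0, -59.647, 1.608, -28.12, 0.013, 0.01, 0.0], 'tcp_pos': [0.285, 0.611, 0.23], 'orientation': [-0.681, -3.067, 0.003], 'contact_force': [0.029, -0.723, -0.134], 'moment': [-0.023, -0.004, -0.003], 'gripper_force': 0.0, 'grip_width': 0.085}
scene 44.110502039177675 316.14772901549236 201.3721755025791 [[0.446, -0.895, 0.016, -0.268], [0.609, 0.316, 0.728, -0.363], [-0.656, -0.315, 0.686, -0.763], [0.0, 0.0, 0.0, 1.0]] ['pixels', 'fovy', 'cx', 'cy', 'world_to_cam', 'shot']
button_cap [([330.7, 226.8, 354.2, 247.1], 0.85)]
stand []
vial_crimper [([330.0, 226.6, 354.6, 245.7], 0.16)]
hs_vial_0 [([289.4, 212.5, 298.4, 245.6], 0.7), ([351.7, 176.1, 363.2, 197.2], 0.67), ([358.4, 181.5, 374.6, 203.3], 0.63), ([372.7, 187.1, 383.4, 210.3], 0.51)]
cap_tub [([382.2, 242.0, 409.2, 272.1], 0.9)]
brass_union [([358.2, 283.3, 373.8, 295.2], 0.47)]
top 42.40662661424098 318.953013651048 199.94280010648814 [[0.019, -1.0, -0.002, -0.04], [0.978, 0.018, 0.206, -0.522], [-0.206, -0.006, 0.979, -0.892], [0.0, 0.0, 0.0, 1.0]] ['pixels', 'fovy', 'cx', 'cy', 'world_to_cam', 'shot']
button_cap [([347.7, 206.1, 367.9, 228.3], 0.85)]
stand [([324.6, 94.5, 402.4, 277.6], 0.66), ([328.4, 146.4, 389.6, 265.0], 0.19)]
vial_crimper []
hs_vial_0 [([380.8, 152.0, 392.9, 168.8], 0.78), ([361.7, 149.3, 378.0, 168.1], 0.78), ([346.1, 148.1, 363.5, 168.0], 0.75), ([304.1, 225.6, 313.4, 240.0], 0.53), ([321.1, 92.4, 407.0, 273.5], 0.37)]
cap_tub [([408.2, 194.8, 439.1, 230.3], 0.67), ([347.7, 149.2, 360.5, 165.8], 0.65), ([377.4, 150.5, 393.8, 166.3], 0.23)]
brass_union [([401.6, 260.0, 414.9, 266.9], 0.51)]
```

View pics/scene0.png

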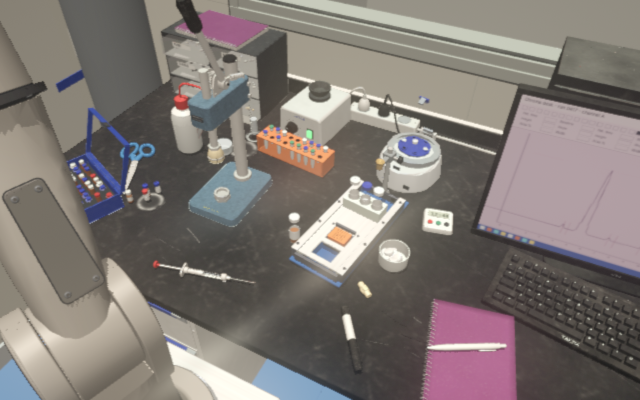

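View pics/top0.png

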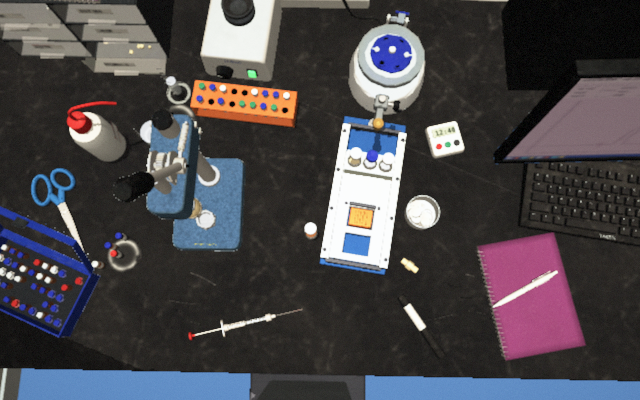

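```bash
cat > h.py <<'E'
import cv2,numpy as np
from bench import get_obs, viewer, r
def ray(p,uv,z):
    f=200/np.tan(np.radians(p["fovy"])/2); uv=np.atleast_2d(uv).astype(float)
    d=np.c_[(uv[:,0]-p["cx"])/f,-(uv[:,1]-p["cy"])/f,-np.ones(len(uv))]
    M=np.array(p["world_to_cam"]); c=-M[:3,:3].T@M[:3,3]; d=d@M[:3,:3]
    return (c+d*((z-c[2])/d[:,2])[:,None])[:,:2]
def cent(m): return np.argwhere(m).mean(0)[::-1]
E
python3 - <<'E'
from h import *
for n in("top","scene"):
    p=viewer.grab_frame(n)
    for t,z in(("button_cap",.037),("carriage",.032),("front_hole",.032),("stand",.01),("hs_vial_0",.1),("cap_tub",.035),("brass_union",.014),("vial_crimper",.03)):
        for d in viewer.trace(p,t):
            if d["score"]<.4: continue
            m=d["pixels"]; q=ray(p,np.argwhere(m)[:,::-1],z)
            R=cv2.minAreaRect((q*1000).astype(np.float32))
            print(n,t,round(d["score"],2),m.sum(),np.round(q.mean(0),4),np.round(R[0]),np.round(R[1]),round(R[2],1))
    cv2.imwrite(f"pics/{n}1.png",cv2.resize(p["pixels"][:,:,::-1][90:290,280:450] if n=="top" else p["pixels"][:,:,::-1][160:310,270:440],None,fx=3,fy=3,interpolation=cv2.INTER_CUBIC))
    if n=="top":
        uv=[(345.5,121.5),(325,263),(404,125),(384,270)]
        print(ray(p,uv,.0))
E
```

```text
top button_cap 0.6 455 [ 0.4947 -0.1053] [ 495. -105.] [44. 38.] 80.6
top carriage 0.93 3854 [ 0.5143 -0.1093] [ 518. -110.] [ 96. 208.] 80.7
top front_hole 0.89 4043 [ 0.5164 -0.1093] [ 517. -109.] [100. 209.] 81.6
top front_hole 0.6 420 [ 0.4954 -0.1058] [ 495. -106.] [43. 35.] 82.8
top stand 0.75 9901 [ 0.548  -0.1158] [ 577. -120.] [131. 355.] 81.5
top hs_vial_0 0.69 203 [ 0.5937 -0.0914] [593. -91.] [20. 37.] 76.9
top hs_vial_0 0.66 226 [ 0.5841 -0.1469] [ 584. -147.] [21. 36.] 64.3
top hs_vial_0 0.51 190 [ 0.5875 -0.1195] [ 588. -119.] [20. 34.] 72.1
top hs_vial_0 0.42 181 [ 0.4598 -0.0153] [460. -16.] [28. 21.] 1.1
top cap_tub 0.78 923 [ 0.5076 -0.2204] [ 507. -220.] [61. 65.] 62.7
[[ 0.69577578 -0.07965812]
 [ 0.41211927 -0.0431838 ]
 [ 0.6904997  -0.19689224]
 [ 0.40103786 -0.15478471]]
scene button_cap 0.51 290 [ 0.491  -0.1085] [ 491. -109.] [46. 39.] 79.9
scene carriage 0.73 2622 [ 0.5151 -0.1087] [ 522. -106.] [106. 228.] 82.5
scene front_hole 0.89 2594 [ 0.5157 -0.1086] [ 524. -104.] [104. 229.] 81.7
scene stand 0.91 6507 [ 0.5473 -0.1084] [ 629. -119.] [144. 466.] 81.7
scene hs_vial_0 0.82 177 [ 0.4116 -0.0451] [416. -43.] [75. 17.] 28.7
scene hs_vial_0 0.63 188 [ 0.5757 -0.101 ] [ 578. -100.] [74. 21.] 19.9
scene hs_vial_0 0.6 145 [ 0.5734 -0.1276] [ 574. -128.] [70. 19.] 19.7
scene hs_vial_0 0.5 183 [ 0.57   -0.1554] [ 571. -155.] [72. 21.] 17.4
scene cap_tub 0.58 893 [ 0.4949 -0.2263] [ 495. -227.] [89. 65.] 21.3
scene brass_union 0.64 2583 [ 0.5323 -0.1024] [ 540. -101.] [107. 233.] 84.1
scene brass_union 0.61 129 [ 0.4054 -0.2014] [ 406. -201.] [38. 17.] 63.1
scene brass_union 0.54 188 [ 0.6573 -0.1304] [ 659. -129.] [81. 24.] 17.7
```

View pics/top1.png

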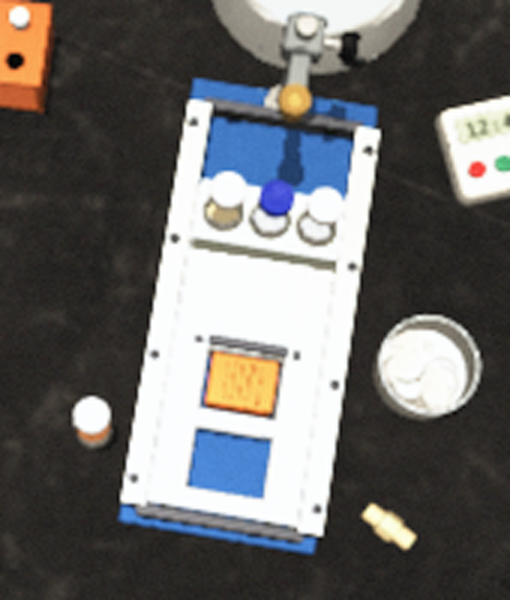

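```bash
python3 - <<'E'
from h import *
t=viewer.grab_frame("top"); s=viewer.grab_frame("scene")
print("foot",ray(t,[(174,248),(240,249),(242,158),(200,158)],.03).round(3).tolist())
print("foot scene",ray(s,[(191,213),(232,221),(272,180),(226,165)],.03).round(3).tolist())
def tri(a,b):
    P=[]
    for p in(t,s):
        f=200/np.tan(np.radians(p["fovy"])/2); K=np.array([[f,0,p["cx"]],[0,f,p["cy"]],[0,0,1]])
        P.append(K@np.diag([1,-1,-1])@np.array(p["world_to_cam"])[:3])
    X=cv2.triangulatePoints(*P,np.array(a,float).reshape(2,1),np.array(b,float).reshape(2,1)); return (X[:3]/X[3]).ravel().round(3)
print("lever end",tri((116,190),(184,8)))
print("head near",tri((148,212),(192,98)),tri((196,212),(222,112)),tri((195,118),(247,80)))
print("button",tri((357.3,217),(342,236.5)))
for z in (.3,.5): print(z,ray(t,[(114,190),(128,203),(148,212),(196,212)],z).round(3).tolist())
E
```

```text
foot [[0.432, 0.237], [0.432, 0.114], [0.607, 0.119], [0.606, 0.2]]
foot scene [[0.41, 0.211], [0.43, 0.118], [0.586, 0.11], [0.583, 0.237]]
lever end [0.442 0.168 0.476]
head near [0.452 0.195 0.3  ] [0.456 0.133 0.286] [0.589 0.152 0.28 ]
button [ 0.499 -0.106  0.025]
0.3 [[0.479, 0.247], [0.462, 0.226], [0.45, 0.198], [0.451, 0.133]]
0.5 [[0.435, 0.164], [0.422, 0.149], [0.414, 0.129], [0.415, 0.084]]
```

```bash
python3 - <<'E'
from h import *
p=viewer.grab_frame("wrist"); cv2.imwrite("pics/w0.png",p["pixels"][:,:,::-1]); print(np.round(p["hand_eye"],3).tolist(),p["fovy"])
E
```

```text
[[0.001, 0.95, 0.311, 0.081], [1.0, -0.0, -0.0, -0.0], [-0.0, 0.311, -0.95, -0.141], [0.0, 0.0, 0.0, 1.0]] 69.59910646205554
```

>>> play_rows([
  [[1,0,0,-0.5,0],[1,0,0,-1,0],[1,0,0,-1,0],[1,0,0,-1,0],[1,0,0,-1,0],[1,0,0,-1,0],[1,0,0,-1,0]],
], grip_force=20)

```text
clock: 2.33
tcp_pos: [0.2859, 0.6124, 0.4342]
orientation: [0.681, 3.066, 0.008]
contact_force: [0.2, -0.1, -1.1]
grip_width: 0.0004
gripper_force: 0.0
```

>>> play_rows([
  [[1,0,0,-0.7,0],[1,0,0,-0.7,0],[1,0,0,-0.7,0],[1,0,0,-0.7,0],[1,0,0,-0.7,0],[1,0,0,-0.7,0]],
])

```text
clock: 2.83
tcp_pos: [0.2856, 0.6119, 0.5704]
orientation: [-0.681, -3.067, 0.001]
contact_force: [-0.1, -0.1, 0.1]
grip_width: 0.0004
gripper_force: 0.0
```

>>> play_rows([
  [[1,-0.82,-0.94,0,0],[1,-0.82,-0.94,0,0],[1,-0.82,-0.94,0,0],[1,-0.82,-0.94,0,0],[1,-0.82,-0.94,0,0],[1,-0.82,-0.94,0,0],[1,-0.82,-0.94,0,0],[1,-0.82,-0.94,0,0],[1,-0.82,-0.94,0,0]],
])

```text
clock: 3.58
tcp_pos: [0.354, 0.3721, 0.5694]
orientation: [-0.68, -3.065, 0.004]
contact_force: [-0.5, 0.3, -0.8]
grip_width: -0.0001
gripper_force: 0.0
```

>>> play_rows([
  [[1,-0.82,-0.94,0,0],[1,-0.82,-0.94,0,0],[1,-0.82,-0.94,0,0],[1,-0.82,-0.94,0,0],[1,-0.82,-0.94,0,0],[1,-0.82,-0.94,0,0],[1,-0.82,-0.94,0,0],[1,-0.82,-0.94,0,0],[1,-0.82,-0.94,0,0]],
])

```text
clock: 4.33
tcp_pos: [0.4233, 0.1343, 0.5702]
orientation: [-0.676, -3.066, 0.002]
contact_force: [-0.2, 0.6, -0.2]
grip_width: 0.0001
gripper_force: 0.0
```

>>> play_rows([
  [[1,-0.82,-0.94,0,-0.185],[1,-0.82,-0.94,0,-0.185],[1,-0.82,-0.94,0,-0.185],[1,-0.82,-0.94,0,-0.185],[1,-0.82,-0.94,0,-0.185],[1,-0.82,-0.94,0,-0.185],[1,-0.82,-0.94,0,-0.185],[1,-0.82,-0.94,0,-0.185],[1,-0.82,-0.94,0,-0.185]],
])

```text
clock: 5.08
tcp_pos: [0.4936, -0.1052, 0.5703]
orientation: [-0.226, -3.131, 0.001]
contact_force: [0.5, -0.1, 0.0]
grip_width: -0.0001
gripper_force: 0.0
```

>>> play_rows([
  [[1,0,0,1,0],[1,0,0,1,0],[1,0,0,1,0],[1,0,0,1,0],[1,0,0,1,0],[1,0,0,1,0]],
])

```text
clock: 5.58
tcp_pos: [0.4893, -0.1032, 0.3647]
orientation: [-0.219, -3.122, 0.001]
contact_force: [-1.1, 0.3, -0.1]
grip_width: 0.0003
gripper_force: 0.0
```

>>> play_rows([
  [[1,0,0,1,0],[1,0,0,1,0],[1,0,0,1,0],[1,0,0,1,0],[1,0,0,1,0],[1,0,0,1,0],[1,0,0,1,0]],
])

```text
clock: 6.17
tcp_pos: [0.4935, -0.1058, 0.1718]
orientation: [-0.225, -3.132, 0.0]
contact_force: [-0.5, -1.2, 0.1]
grip_width: -0.0
gripper_force: 0.0
```

```bash
cat >> h.py <<'E'
from scipy.spatial.transform import Rotation as Ro
def wcam():
    o=get_obs(); p=viewer.grab_frame("wrist")
    T=np.eye(4); T[:3,:3]=Ro.from_rotvec(o["orientation"]).as_matrix(); T[:3,3]=o["tcp_pos"]
    p["world_to_cam"]=np.linalg.inv(T@np.array(p["hand_eye"])); return o,p
def proj(p,X):
    f=200/np.tan(np.radians(p["fovy"])/2); X=np.c_[np.atleast_2d(X),np.ones(len(np.atleast_2d(X)))]@np.array(p["world_to_cam"]).T
    return np.c_[p["cx"]+f*X[:,0]/-X[:,2],p["cy"]-f*X[:,1]/-X[:,2]]
E
python3 - <<'E'
from h import *
o,p=wcam(); print(o["tcp_pos"],o["clock"])
cv2.imwrite("pics/w1.png",p["pixels"][:,:,::-1])
for t,z in(("button_cap",.037),("carriage",.032)):
    for d in viewer.trace(p,t):
        m=d["pixels"]; q=ray(p,np.argwhere(m)[:,::-1],z); R=cv2.minAreaRect((q*1000).astype(np.float32))
        print(t,round(d["score"],2),m.sum(),d["rect"],q.mean(0).round(4),np.round(R[0]),np.round(R[1]),round(R[2],1))
E
```

```text
[ 0.49354272 -0.10581844  0.17177444] 6.1667
button_cap 0.85 1375 [296.7, 169.1, 335.8, 201.6] [ 0.4902 -0.1064] [ 491. -106.] [41. 35.] 83.0
carriage 0.88 10910 [265.5, 104.1, 369.2, 288.7] [ 0.4942 -0.1076] [ 512. -111.] [100. 201.] 82.3
```

View pics/w1.png

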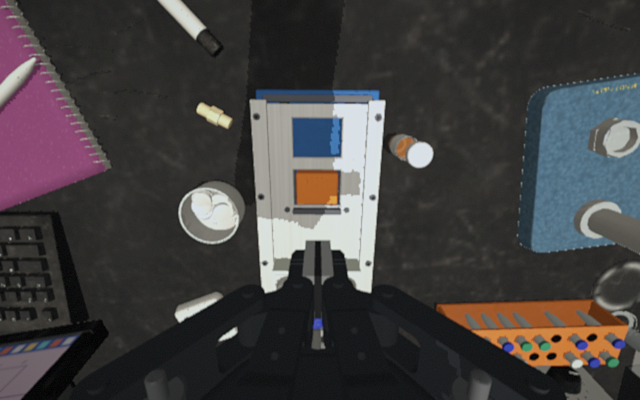

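>>> play_rows([
  [[1,0.01,0,0.2,0],[1,0.01,0,0.4,0],[1,0.01,0,0.56,0],[1,0.01,0,0.63,0],[1,0.01,0,0.63,0],[1,0.01,0,0.63,0],[1,0.01,0,0.63,0]],
])

```text
clock: 6.9
tcp_pos: [0.493, -0.1074, 0.0475]
orientation: [0.229, 3.129, 0.001]
contact_force: [0.7, -0.0, -0.1]
grip_width: 0.0
gripper_force: 0.0
```

```bash
python3 - <<'E'
from h import *
o,p=wcam(); print(o["tcp_pos"],o["clock"],o["contact_force"])
cv2.imwrite("pics/w2.png",cv2.resize(p["pixels"][150:350,220:420,::-1],None,fx=3,fy=3,interpolation=cv2.INTER_CUBIC))
E
```

```text
[ 0.49296772 -0.10737123  0.04753341] 6.9 [ 0.70756694 -0.04448735 -0.05353104]
```

View pics/w2.png

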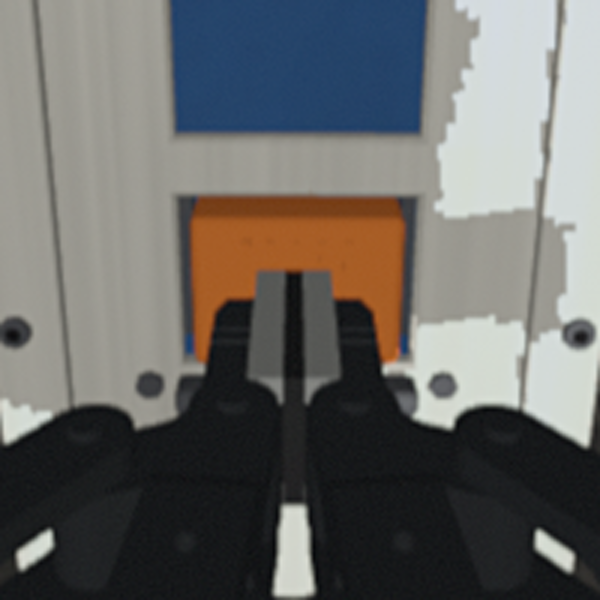

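>>> play_rows([
  [[1,0.01,0,0.03,0],[1,0.01,0,0.06,0],[1,0.01,0,0.09,0],[1,0.01,0,0.115,0],[1,0.01,0,0.115,0],[1,0.01,0,0.115,0],[1,0.01,0,0.115,0]],
])

```text
clock: 7.53
tcp_pos: [0.49, -0.1069, 0.0226]
orientation: [0.229, 3.131, 0.0]
contact_force: [2.0, 0.6, 7.0]
grip_width: 0.0001
gripper_force: 3.6
```

>>> play_rows([
  [[1,-0.03,0,0,0],[1,-0.06,0,0,0],[1,-0.09,0,0,0],[1,-0.12,0,0,0],[1,-0.15,0,0,0],[1,-0.18,0,0,0],[1,-0.2,0,0,0],[1,-0.2,0,0,0],[1,-0.2,0,0,0]],
])

```text
clock: 8.28
tcp_pos: [0.5274, -0.1127, 0.0215]
orientation: [-0.229, -3.131, 0.0]
contact_force: [-3.1, 0.7, -2.1]
grip_width: -0.0003
gripper_force: 1.0
```

```bash
python3 - <<'E'
from h import *
o,p=wcam(); print(o["tcp_pos"],o["clock"],o["contact_force"])
cv2.imwrite("pics/w3.png",cv2.resize(p["pixels"][100:350,200:440,::-1],None,fx=2.4,fy=2.4,interpolation=cv2.INTER_CUBIC))
E
```

```text
[ 0.52736071 -0.1127154   0.02153272] 8.2833 [-3.12001408  0.6523662  -2.09004447]
```

View pics/w3.png

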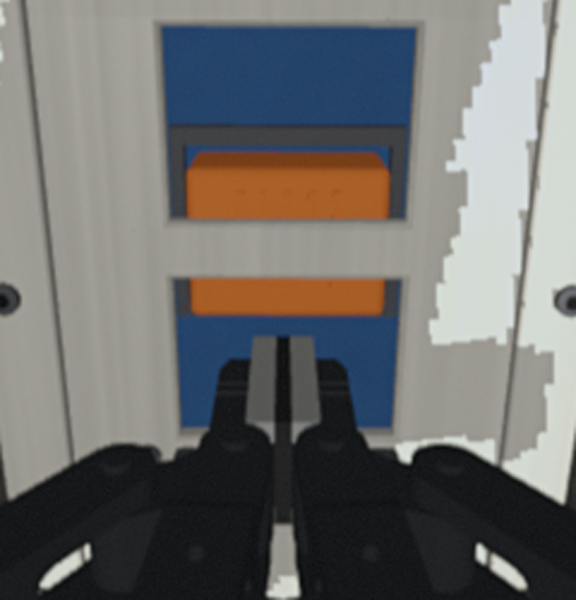

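>>> play_rows([
  [[1,-0.03,0,0,0],[1,-0.06,0,0,0],[1,-0.09,0,0,0],[1,-0.11,0,0,0],[1,-0.115,0,0,0],[1,-0.115,0,0,0],[1,-0.115,0,0,0]],
])

```text
clock: 8.92
tcp_pos: [0.5525, -0.1162, 0.0227]
orientation: [0.229, 3.131, -0.0]
contact_force: [-0.1, -1.0, -0.2]
grip_width: 0.0001
gripper_force: 0.0
```

```bash
python3 - <<'E'
from h import *
o,p=wcam(); print(o["tcp_pos"],o["clock"],o["contact_force"])
cv2.imwrite("pics/w4.png",cv2.resize(p["pixels"][60:350,200:440,::-1],None,fx=2,fy=2,interpolation=cv2.INTER_CUBIC))
E
```

```text
[ 0.5524964 -0.1161978  0.0227496] 8.9167 [-0.05134259 -1.03626118 -0.21194287]
```

View pics/w4.png

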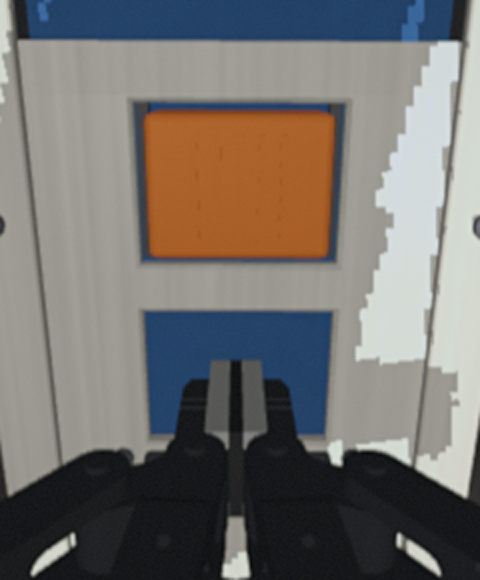

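The button has come up through the rear hole, at about (238,185) in the crop. I'll ease back off the ledge and lift straight out.

>>> play_rows([
  [[1,0.03,0,0,0],[1,0.03,0,0,0],[1,0.03,0,-0.1,0],[1,0.03,0,-0.25,0],[1,0.03,0,-0.45,0],[1,0.03,0,-0.65,0],[1,0.03,0,-0.85,0],[1,0.03,0,-0.95,0],[1,0.03,0,-0.95,0],[1,0.03,0,-0.95,0],[1,0.03,0,-0.95,0]],
])

```text
clock: 9.88
tcp_pos: [0.5444, -0.1148, 0.2114]
orientation: [-0.229, -3.132, -0.001]
contact_force: [0.8, 0.3, -0.4]
grip_width: 0.0001
gripper_force: 0.0
```

```bash
python3 - <<'E'
from h import *
o,p=wcam(); print(o["tcp_pos"],o["clock"],o["contact_force"])
s=viewer.grab_frame("scene")["pixels"][130:310,250:450,::-1]; w=p["pixels"][80:380,180:460,::-1]
cv2.imwrite("pics/end.png",np.hstack([cv2.resize(s,(440,396)),cv2.resize(w,(360,396))]))
E
```

```text
[ 0.54441488 -0.11480378  0.21140769] 9.8833 [ 0.79777675  0.31804433 -0.36138231]
```

View pics/end.png

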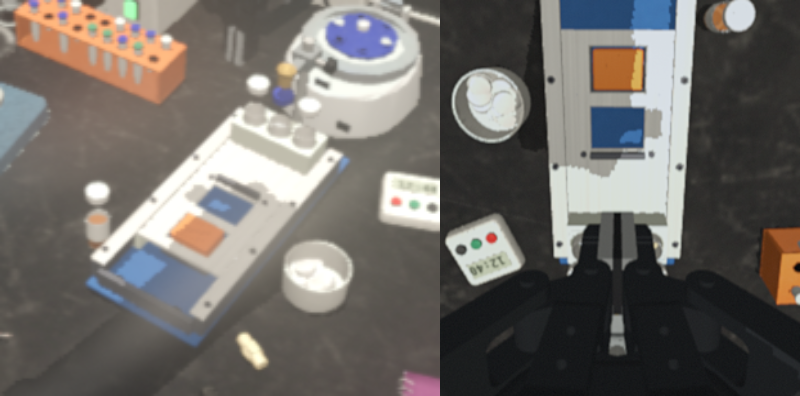

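The carriage is in the sampling position with the button up in the rear hole. The vials are standing, the things beside the stand haven't moved, and the hand is clear.

```bash
python3 -c "
from bench import r; print(r.hand_in())"
```

```text
the job is handed in; nothing more can be done
None
```

The carriage was pushed to the sampling position, the button sprang up through its rear hole, and the hand was lifted clear; in the last pictures the vials stood upright and nothing beside the stand had moved. I handed the job in at about 10 s of the 38 s allowed, and no verdict came back.

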